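# Release the nest slide of a bench lid press with its two keys

### The job

A lid has just been pressed onto the cup in the bench lid press: push the press lever all the way back so that the press head rises off the cup, then press the two round release keys in front of the slide down together, one fingertip on each, and keep both fully down until the nest slide has run out sideways to its stop, then let go so that both keys spring up again. The slide runs out on its own spring: do not pull it, and do not touch or lift the cup, which must still sit in its nest at the end. Leave the beaker and the stamp beside the press where they stand.

Things in the scene. Friction and masses are not known exactly. Their poses are not given: they have to be found in the camera images.
- lid_press: Grey bench lid press, fixed on the table: a C-shaped frame with its column at the back, an arm over a sliding nest, and a low block with two black round keys in front. Origin on the table under the press head's axis; x to the back of the press, -y to the side where the slide comes out, z up. Bed: x -60 to 62, y -130 to 105 mm. Key block: x -122 to -78, y -110 to 6 mm, top at 46 mm.
- lever_knob (a point): Centre of the black ball knob (30 mm in diameter) at the end of the press lever, a 10 mm steel rod on the +y side of the arm. It runs on a circle of 100 mm about lever_hinge in a plane parallel to the press's x and z: at first 42 mm in front of the hinge (-x) and 91 mm above it, fully back 62 mm behind (+x) and 79 mm above.
- lever_hinge (a point): Point on the lever's hinge axis in the plane in which the lever swings; fixed to the press at x 18 mm, y 43 mm, z 140 mm. The axis is parallel to the press's y.
- lever (a joint): Angle of the press lever in rad: 0 leaning forward with the head down on the cup, 1.1 all the way back with the head 24 mm up; it stays where it is left and takes about 2 N at the knob to move. While the head is down its skirt surrounds the cup's rim and keeps the slide in.
- key_inner_top (a point): Centre of the top of the release key nearer the middle of the press: a black round cap 22 mm in diameter, 66 mm above the table, at x -100 mm, y -20 mm of the press. It moves down with the key.
- key_outer_top (a point): The same for the other release key, at x -100 mm, y -84 mm of the press: 64 mm from the first, centre to centre, along the press's y axis.
- key_inner (a joint): How far the inner key is pressed in m: 0 up, 0.010 at its bottom stop. Spring 1.5 N at the top to 4 N at the bottom. Its pawl frees the slide below about 0.007.
- key_outer (a joint): The same for the outer key. The slide moves only while both keys are down; let up too early, the pawls catch the slide at the next tooth, every 21 mm, until both keys are pressed again.
- nest_floor (a point): Aluminium slide plate (112 x 190 mm) with the white nest ring (101 mm outside, 9 mm high) in which the cup sits. This point is the centre of the ring's floor, 30 mm above the table, axes as the press's.
- nest_slide (a joint): How far the slide has run out to the press's -y side, in m: 0 under the press head, about 0.104 at its stop. Sprung outward and damped: the whole run takes about 2.5 s.
- steel_beaker: Small open steel beaker, 70 mm wide, 69 mm high, standing in front of the press to the left; origin under its centre. Not to be disturbed.
- date_stamp: Hand stamp with a rounded red handle, 26 x 45 x 74 mm, standing on the table to the left of the press; origin under its centre. Not to be disturbed.
- press_arm (a point): Middle of the arm's top, on the head's axis, 164 mm above the table. The arm spans x -26 to 100 mm, y -28 to 28 mm of the press; the ram, 20 mm thick, sticks up here to 195 mm (head down) or 220 mm (head raised). The round press head below the arm is 117 mm in diameter.
- pressed_cup: The closed paste cup (104 mm rim, 46 mm high) that sits in the nest; origin at the centre of its underside.
Mind the look-alikes: they are no part of the job. There is more than one size of the pressed_cup; the one meant has the size given above.

How it is judged:
On the way, in this order (a step that is already met when the one before it is completed fails the run):
1. the press lever is pushed back and the head is up (value of joint lever above 0.95 rad), for 0.1 s.
2. both keys are held down together while the slide runs out to the end (value of joint each of key_inner, key_outer above 0.006 m and value of joint nest_slide above 0.09 m), for 0.05 s.
At the end, for the whole second after the job is handed in: The lever is back (beyond 0.95 of 1.1 rad), the slide stands out at its stop (beyond 99 of 104 mm), both keys have sprung up (less than 3 mm down), and the cup sits level in its nest (within 8 mm of its centre, not raised by 5 mm) (value of joint lever above 0.95 rad and value of joint nest_slide above 0.099 m and value of joint each of key_inner, key_outer below 0.003 m and horizontal distance between pressed_cup and nest_floor below 0.008 m and z of pressed_cup in the frame of nest_floor below 0.005 m and angle between pressed_cup's own z axis and vertical below 0.1 rad); the robot touches nothing.
It fails at once if the cup in the nest is touched (contact force between any of the arm, the fingers and pressed_cup above 0.5 N).
It fails at once if the slide is pulled or pushed by the robot (contact force between the fingers and nest_slide above 3 N).
It fails at once if the cup is lifted out of its nest (height (world z) of pressed_cup above 0.045 m).
It fails at once if a thing beside the press is moved (distance of any of steel_beaker, date_stamp from where it was at the start of the episode above 0.02 m).
It also fails if it takes over 61 s, if anything falls off the work surface, if the arm or the gripper's body presses on something with over 40 N, if the wrist force passes 120 N, or if a joint passes its speed limit or range.

### The arm

A 6-joint arm with a two-finger parallel gripper is mounted at the origin on the work surface; the furniture and walls round the work are solid. World frame = base frame: x ahead of the robot, y to its left, z up, the work surface at z = 0. Lengths are in m, angles in rad, forces in N, time in s.
With the tool pointing down it reaches from about 0.425 to 0.925 m from the base axis. Payload 12.5 kg.
Tool frame: the origin (TCP) lies midway between the tips of the shut fingers; the grasp point (between the pads) lies 19 mm behind it; x points along the fingers, y is the direction in which the jaws open and shut, and the axes are right-handed (so a half turn about x gives the same grasp; the last joint's range is limited). The gripper opens to 85 mm and grips with 20 to 120 N. Pads are 22 mm wide; open, the fingers measure 114 mm over their backs; the gripper's body (76 mm by 85 mm) begins 54 mm behind the grasp point. The pads swing forward as they close: fully open they stand 13 mm farther back than shut.
Start: joints at [-1.298, 0.491, 1.559, -0, 1.092, -0.106], TCP at [0.231, -0.581, 0.231] pointing down, gripper open.
Joint ranges: [-3.1, 3.1], [-0.84, 2.19], [0.05, 2.79], [-1.13, 4.28], [0.06, 2.93], [-2.69, 2.69]. Speed limits (rad/s): [2.22, 2.22, 2.79, 3.14, 3.14, 3.14].

### API

Orientations are given as a unit quaternion [x, y, z, w].
In Python, from plant import observe, cams, job gives the robot as it stands.
- The arm moves only by the tool carry_out, never from a script. Its argument "increments" is a list of rows, each an object with "dp": the shift along the tool's x, y, z in mm, a list of three; "twist": the turn about the tool's x in rad. A call has 1 to 20 rows; each row shifts and turns the commanded pose from where the row before left it, along the tool's axes as they then stand; what a row does not reach is not made up. A row lasts 1/8 s, in which the tool goes at most 62.5 mm and 10.7 degrees, less where a joint would pass 70% of its speed; a pose out of reach is approached as far as the arm can. A call with a gripper value outside its range is refused whole. "hand" is the finger opening in mm, from 0 to 85.4, set as the call begins (left out, the last holds). The fingers move at their own pace and stop on an object; "grip_force" is the grip in N (left out, the last holds). Time passes only in rows, so rows that do not move let the fingers close. It gives the time, the measured TCP pose, the force and the opening at its end, in the units of the state.
- observe(): the state, without advancing time (a new reading comes with each control period).
- cams.grab_frame(name): name is "side" or "top"; returns the picture (420x560x3 uint8, blue, green, red); there is no depth.
- cams.camera_params(name): a dict with "fx", "fy", "cx", "cy" (pixels), "R" (3x3) and "t" (3): a world point X has camera coordinates R X + t. Camera axes: x right, y down, z forward; pixel columns grow to the right and rows downward; lengths in m; the calibration is good to about 2 mm. A picture is of the moment at which its call begins. camera_params takes no time and is no camera call.
- job.job_done(): hands the job in, once; it reports no verdict.
The state is a dict: "clock": time; "q": joint angles; "dq": joint speeds; "effort": joint torques, N m; "tcp_pos": TCP position; "orientation": TCP orientation; "wrist_force": force on the tool from outside, world axes, zero at the start; "ft_torque": the same for the moment, N m; "finger_gap": opening from 0.0 (shut) to 1.0 (fully open).
Only numpy, scipy, OpenCV 4.12 (cv2) and the standard library are available. Lean on these libraries where they do the work, as an engineer would, in place of code of your own. Each camera call takes 0.05 s, during which the arm holds its last target.

## Working session

There is one attempt and no reset: what is moved stays moved. The work goes in short steps, Python scripts to look and compute and a tool call to move; the robot and the scene stay as the last step left them, time stands still between calls to the robot, and variables do not carry over. Pictures are saved under pics/ and viewed, and the job is handed in when it is done.

Besides the shell and the picture viewer there is one more tool, called after "Emit:" by a JSON object that holds its "method" and its "body". carry_out: Moves the arm, as the interface text tells. Its arguments: {"type":"object","properties":{"increments":{"type":"array"},"hand":{"type":"number"},"grip_force":{"type":"number"}},"required":["increments"]}

```bash
ls; mkdir -p pics; python3 - <<'E'
from plant import observe,cams,job
import cv2,numpy as np
print(observe())
for n in("side","top"):
    p=cams.camera_params(n);print(n,p)
    cv2.imwrite(f"pics/{n}0.png",cams.grab_frame(n))
E
```

```text
pics
{'clock': 0.0, 'q': array([-1.29761897e+00,  4.91531893e-01,  1.55950512e+00, -1.01382869e-05,
        1.09170164e+00, -1.05612393e-01]), 'dq': array([-0.00034743,  0.00016275,  0.00088091,  0.00244174,  0.00102785,
       -0.00016381]), 'effort': array([ 2.00069808e-03, -6.18442369e+01, -2.61591464e+01, -3.22008395e-05,
        4.09979009e-03, -1.00762722e-05]), 'tcp_pos': array([ 0.23106556, -0.580445  ,  0.23072576]), 'orientation': array([-0.69442504, -0.13352828,  0.69449919, -0.13272131]), 'wrist_force': array([ 0.41360069, -0.33621911,  0.02377659]), 'ft_torque': array([-0.00454173, -0.00091174,  0.03512384]), 'finger_gap': 1.0008906052559179}
side {'fx': 393.8287071169871, 'fy': 393.8287071169871, 'cx': 270.75257146893904, 'cy': 205.2649011054313, 'R': array([[ 0.99992377,  0.00917514,  0.00826228],
       [ 0.01092265, -0.34531442, -0.93842349],
       [-0.00575708,  0.9384422 , -0.34538831]]), 't': array([-0.45352713,  0.04541589,  1.18567257])}
top {'fx': 461.60152422753714, 'fy': 461.60152422753714, 'cx': 273.39515082875744, 'cy': 208.51477418635798, 'R': array([[-0.01675593, -0.99973564,  0.0157445 ],
       [-0.99063337,  0.01446502, -0.13578032],
       [ 0.13551668, -0.01787215, -0.99061386]]), 't': array([-0.31394551,  0.48487244,  0.95625139])}
```

View pics/side0.png

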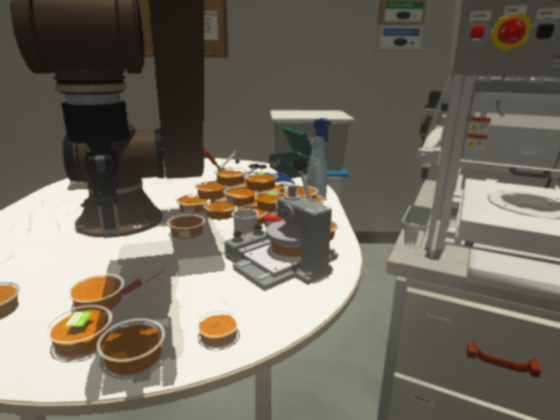

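View pics/top0.png

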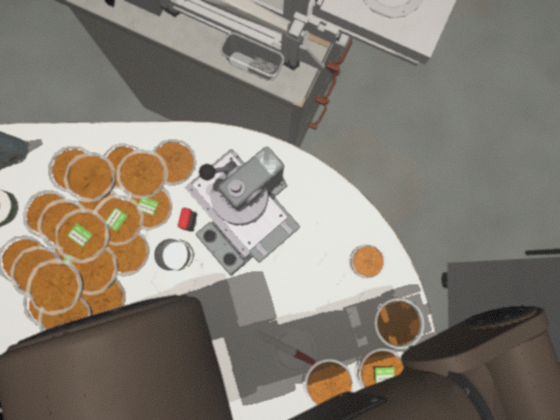

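The top view shows the press at about (240,200), its keys near (210,240) and (230,262), the lever knob at (207,171), the beaker at (174,254) and the stamp at (187,218). I'll enlarge it.

```bash
python3 - <<'E'
import cv2
a=cv2.imread("pics/top0.png")[130:290,150:320];cv2.imwrite("pics/topc.png",cv2.resize(a,None,fx=3.7,fy=3.7,interpolation=cv2.INTER_CUBIC))
a=cv2.imread("pics/side0.png")[175:295,215:345];cv2.imwrite("pics/sidec.png",cv2.resize(a,None,fx=5,fy=5,interpolation=cv2.INTER_CUBIC))
E
```

```text
(no output)
```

View pics/topc.png

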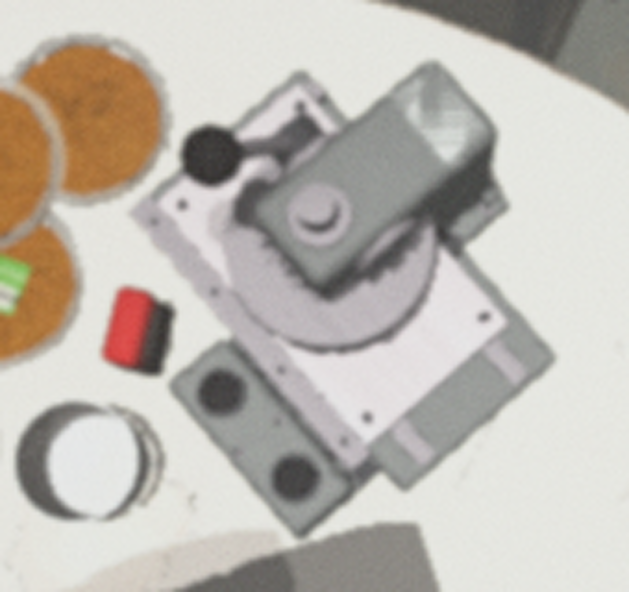

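View pics/sidec.png

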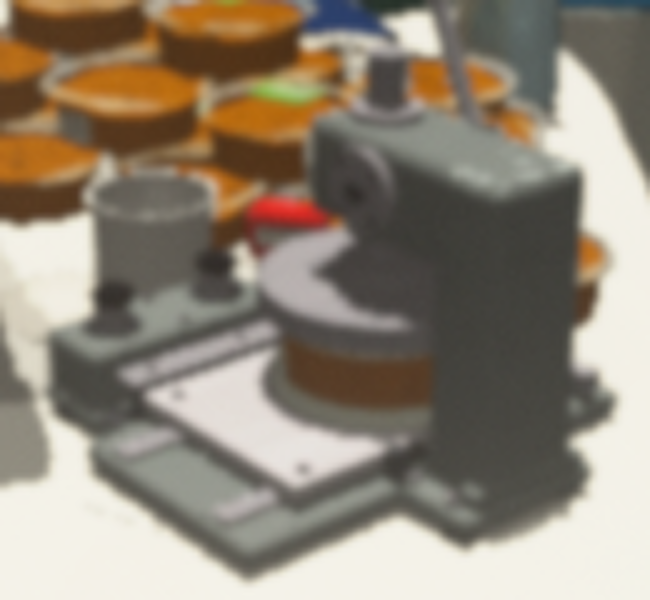

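```bash
cat > h.py <<'E'
import numpy as np
from plant import observe,cams,job
from scipy.optimize import least_squares
def proj(n,X):
    p=cams.camera_params(n);c=np.asarray(p["R"])@X+p["t"];return np.array([p["fx"]*c[0]/c[2]+p["cx"],p["fy"]*c[1]/c[2]+p["cy"]])
def W(s,P):
    c,q=np.cos(s[2]),np.sin(s[2]);P=np.array(P)/1000;return np.array([s[0]+c*P[0]-q*P[1],s[1]+q*P[0]+c*P[1],P[2]])
def back(n,uv,z):
    p=cams.camera_params(n);R=np.asarray(p["R"]);d=R.T@np.array([(uv[0]-p["cx"])/p["fx"],(uv[1]-p["cy"])/p["fy"],1]);o=-R.T@p["t"];return o+d*(z-o[2])/d[2]
E
python3 - <<'E'
from h import *
T=lambda u,v:(u/3.7+150,v/3.7+130)
S=lambda u,v:(u/5+215,v/5+175)
obs=[("top",(-100,-20,66),T(222,390)),("top",(-100,-84,66),T(295,477)),("top",(-24,43,231),T(212,155)),("top",(0,0,195),T(321,207)),
("side",(-100,-20,66),S(215,258)),("side",(-100,-84,66),S(113,288)),("side",(0,0,195),S(388,52))]
f=lambda s:np.concatenate([proj(n,W(s,P))-o for n,P,o in obs])
r=least_squares(f,[.8,-.2,-.7],loss="soft_l1");print(r.x,f(r.x).round(1).reshape(-1,2))
s=r.x
for n,P in dict(ki=(-100,-20,66),ko=(-100,-84,66),knob=(-24,43,231),back=(80,43,219),hinge=(18,43,140)).items():print(n,W(s,P),np.hypot(*W(s,P)[:2]))
b=back("top",T(95,465),.0);print("beaker",b); print("beaker top",back("top",T(80,460),.069)); print("stamp",back("top",T(130,325),.07))
from scipy.spatial.transform import Rotation as Ro
print(Ro.from_quat(observe()["orientation"]).as_matrix())
E
```

```text
[ 0.50193268 -0.25192075 -0.86825918] [[-0.4 -0.2]
 [ 0.  -0.2]
 [ 0.9 -0.2]
 [-0.6 -0.9]
 [-0.3 -0. ]
 [-1.   0.6]
 [-0.5 -0.3]]
ki [ 0.42205297 -0.18852335  0.066     ] 0.46224426404876257
ko [ 0.37320783 -0.22987734  0.066     ] 0.43832371230216643
knob [ 0.51924276 -0.20581911  0.231     ] 0.5585468234261187
back [ 0.586443   -0.28519246  0.219     ] 0.6521120542101435
hinge [ 0.54638132 -0.23787373  0.14      ] 0.595916487581415
beaker [ 0.38371962 -0.10655662  0.        ]
beaker top [ 0.38400754 -0.11164625  0.069     ]
stamp [ 0.45843868 -0.13862877  0.07      ]
[[-2.55905813e-04  3.69747760e-01 -9.29132137e-01]
 [ 9.48874715e-04 -9.29131659e-01 -3.69747832e-01]
 [-9.99999517e-01 -9.76250612e-04 -1.13074108e-04]]
```

Press pose fits with residuals of about 1 px or less. Once the tool is turned so its y lies along press y, tool z is press x.

Emit:
{"method": "carry_out", "body": {"increments": [{"dp": [-20,0,0],"twist": -0.158},{"dp": [-20,0,0],"twist": -0.158},{"dp": [0,0,0],"twist": -0.158},{"dp": [0,0,0],"twist": -0.158},{"dp": [0,0,0],"twist": -0.158},{"dp": [0,0,0],"twist": -0.158},{"dp": [0,0,0],"twist": -0.158},{"dp": [0,0,0],"twist": -0.158},{"dp": [0,0,0],"twist": -0.158},{"dp": [0,0,0],"twist": -0.158},{"dp": [0,0,0],"twist": -0.158},{"dp": [0,0,0],"twist": -0.156},{"dp": [0,0,0],"twist": 0},{"dp": [0,0,0],"twist": 0}], "hand": 0}}

```text
clock: 1.85
tcp_pos: [0.2312, -0.5806, 0.2711]
orientation: [0.299, 0.641, -0.299, 0.641]
wrist_force: [0.4, 0.7, 0.8]
finger_gap: 0.001
```

```bash
cat >> h.py <<'E'
s=np.array([0.50193268,-0.25192075,-0.86825918])
def P():
    from scipy.spatial.transform import Rotation as Ro
    o=observe();d=o["tcp_pos"]-[s[0],s[1],0];c,q=np.cos(s[2]),np.sin(s[2])
    M=Ro.from_quat(o["orientation"]).as_matrix()
    print("clk",o["clock"],"press",np.round(1000*np.array([c*d[0]+q*d[1],-q*d[0]+c*d[1],d[2]]),1),"toolz ang-yaw",np.arctan2(M[1,2],M[0,2])-s[2],"F",np.round(o["wrist_force"],1),"gap",round(o["finger_gap"],3),"q",o["q"].round(2))
E
python3 -c "
from h import *
P()"
```

```text
clk 1.85 press [  75.9 -419.1  271.1] toolz ang-yaw -0.0038924116158191024 F [0.4 0.7 0.8] gap 0.001 q [-1.3   0.46  1.51  0.    1.18 -2.  ]
```

Emit:
{"method": "carry_out", "body": {"increments": [{"dp": [0,20,-16],"twist": 0},{"dp": [0,30,-16],"twist": 0},{"dp": [0,36,-16],"twist": 0},{"dp": [0,36,-16],"twist": 0},{"dp": [0,36,-16],"twist": 0},{"dp": [0,36,-16],"twist": 0},{"dp": [0,36,-16],"twist": 0},{"dp": [0,36,-16],"twist": 0},{"dp": [0,36,-16],"twist": 0},{"dp": [0,36,-9],"twist": 0},{"dp": [0,36,-8],"twist": 0},{"dp": [0,36,0],"twist": 0},{"dp": [0,32,0],"twist": 0},{"dp": [0,20,0],"twist": 0},{"dp": [15,0,0],"twist": 0},{"dp": [20,0,0],"twist": 0},{"dp": [20,0,0],"twist": 0},{"dp": [0,0,0],"twist": 0},{"dp": [0,0,0],"twist": 0}]}}

```text
clock: 4.22
tcp_pos: [0.4798, -0.16, 0.2166]
orientation: [0.298, 0.641, -0.298, 0.641]
wrist_force: [0.0, 0.2, -0.1]
finger_gap: -0.004
```

```bash
python3 -c "
from h import *
import cv2
P()
a=cams.grab_frame('top')[100:300,120:340];cv2.imwrite('pics/t1.png',cv2.resize(a,None,fx=2.8,fy=2.8,interpolation=cv2.INTER_CUBIC))
a=cams.grab_frame('side')[125:295,165:385];cv2.imwrite('pics/s1.png',cv2.resize(a,None,fx=3.4,fy=3.4,interpolation=cv2.INTER_CUBIC))"
```

```text
clk 4.225 press [-84.5  42.5 216.6] toolz ang-yaw -0.0015061120098007752 F [ 0.   0.2 -0.1] gap -0.004 q [-0.45  0.34  1.86 -0.    0.94 -1.15]
```

View pics/t1.png

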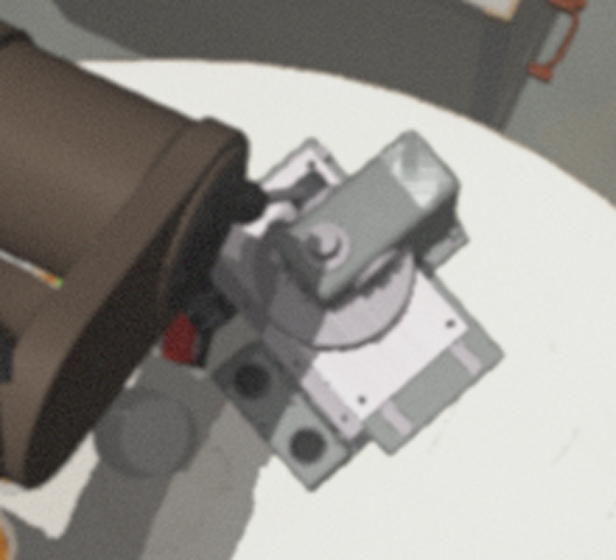

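View pics/s1.png

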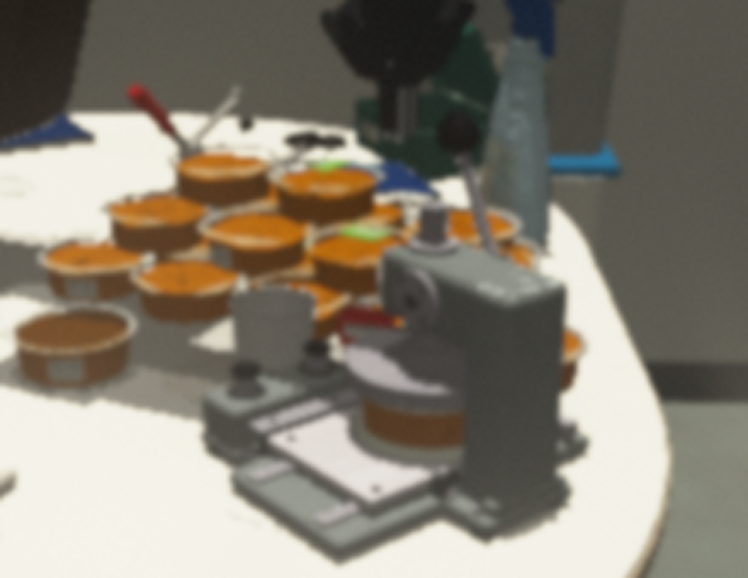

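The side view shows the closed fingertips at (397,140), in front of and level with the knob at (458,130). I'll push back.

Emit:
{"method": "carry_out", "body": {"increments": [{"dp": [0,0,10],"twist": 0},{"dp": [0,0,10],"twist": 0},{"dp": [0,0,10],"twist": 0},{"dp": [0,0,10],"twist": 0},{"dp": [0,0,10],"twist": 0},{"dp": [0,0,10],"twist": 0},{"dp": [0,0,10],"twist": 0},{"dp": [0,0,10],"twist": 0},{"dp": [0,0,10],"twist": 0},{"dp": [0,0,10],"twist": 0},{"dp": [0,0,10],"twist": 0},{"dp": [0,0,10],"twist": 0},{"dp": [0,0,8],"twist": 0},{"dp": [0,0,5],"twist": 0},{"dp": [0,0,2],"twist": 0},{"dp": [0,0,0],"twist": 0}]}}

```text
clock: 6.32
tcp_pos: [0.5673, -0.2627, 0.2165]
orientation: [0.298, 0.641, -0.298, 0.642]
wrist_force: [-1.3, 1.2, -1.7]
finger_gap: -0.005
```

```bash
python3 -c "
from h import *
import cv2
P()
a=cams.grab_frame('side')[125:295,165:385];cv2.imwrite('pics/s2.png',cv2.resize(a,None,fx=3.4,fy=3.4,interpolation=cv2.INTER_CUBIC))
p=proj('side',W(s,(80,43,219)));print((p-[165,125])*3.4)"
```

```text
clk 6.325 press [ 50.5  43.  216.5] toolz ang-yaw -0.0005256394769945771 F [-1.3  1.2 -1.7] gap -0.005 q [-0.54  0.51  1.58 -0.    1.06 -1.24]
[570.32366754 184.78568114]
```

View pics/s2.png

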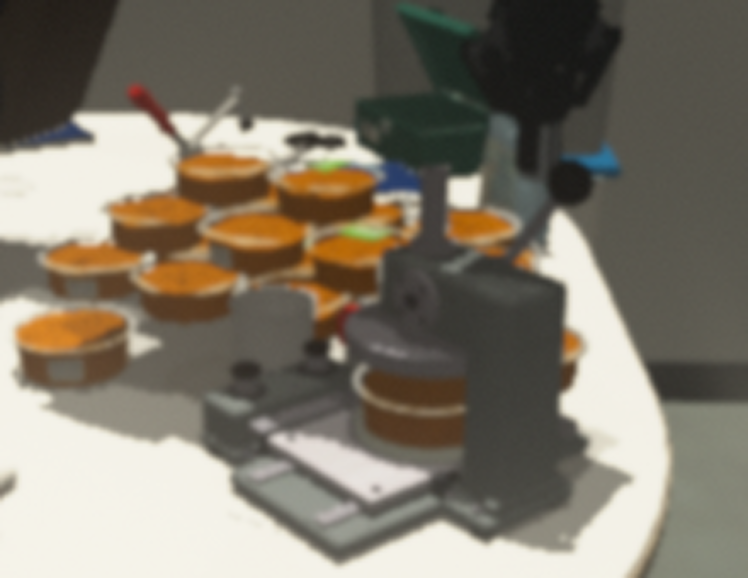

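The knob is at (570,183), against (570,185) predicted for fully back, and the head has risen. I'll push a few mm more to reach the stop.

Emit:
{"method": "carry_out", "body": {"increments": [{"dp": [0,0,2],"twist": 0},{"dp": [0,0,1.5],"twist": 0},{"dp": [0,0,0],"twist": 0}]}}

```text
clock: 6.75
tcp_pos: [0.5683, -0.2639, 0.2163]
orientation: [0.298, 0.643, -0.297, 0.64]
wrist_force: [-8.8, 8.3, 0.8]
finger_gap: 0.001
```

The force rose to 12 N, so the lever is at its stop. Next I retreat and go above the keys with the fingers at about 50 mm.

Emit:
{"method": "carry_out", "body": {"increments": [{"dp": [0,0,-12],"twist": 0},{"dp": [0,0,-20],"twist": 0},{"dp": [0,0,-30],"twist": 0},{"dp": [0,0,-30],"twist": 0},{"dp": [0,0,-30],"twist": 0},{"dp": [0,0,-20],"twist": 0},{"dp": [0,0,-12],"twist": 0},{"dp": [0,-15,0],"twist": 0},{"dp": [0,-25,0],"twist": 0},{"dp": [0,-25,0],"twist": 0},{"dp": [0,-20,0],"twist": 0},{"dp": [0,-10,0],"twist": 0},{"dp": [20,0,0],"twist": 0},{"dp": [30,0,0],"twist": 0},{"dp": [30,0,0],"twist": 0},{"dp": [20,0,0],"twist": 0},{"dp": [0,0,0],"twist": 0},{"dp": [0,0,0],"twist": 0}]}}

```text
clock: 9.0
tcp_pos: [0.3977, -0.2094, 0.1169]
orientation: [0.298, 0.641, -0.298, 0.642]
wrist_force: [-0.6, 0.1, -0.2]
finger_gap: 0.002
```

Emit:
{"method": "carry_out", "body": {"increments": [{"dp": [0,0,0],"twist": 0},{"dp": [0,0,0],"twist": 0},{"dp": [0,0,0],"twist": 0},{"dp": [0,0,0],"twist": 0}], "hand": 50}}

```text
clock: 9.5
tcp_pos: [0.3974, -0.209, 0.1164]
orientation: [0.298, 0.641, -0.298, 0.642]
wrist_force: [0.3, -1.1, -0.3]
finger_gap: 0.582
```

```bash
python3 -c "
from h import *
import cv2
P()
a=cams.grab_frame('side')[145:295,165:365];cv2.imwrite('pics/s3.png',cv2.resize(a,None,fx=4,fy=4,interpolation=cv2.INTER_CUBIC))
a=cams.grab_frame('top')[130:290,150:320];cv2.imwrite('pics/t3.png',cv2.resize(a,None,fx=3.7,fy=3.7,interpolation=cv2.INTER_CUBIC))
for y in(-20,-84):
  for z in (66,116): p=proj('side',W(s,(-100,y,z)));print(y,z,(p-[165,145])*4)"
```

```text
clk 9.5 press [-100.3  -52.   116.4] toolz ang-yaw -0.0004968797349421683 F [ 0.3 -1.1 -0.3] gap 0.582 q [-0.63  0.42  2.1  -0.    0.62 -1.33]
-20 66 [370.64961817 326.25337837]
-20 116 [370.38731407 251.27933861]
-84 66 [286.46392514 352.64223082]
-84 116 [284.62364053 275.04586763]
```

View pics/s3.png

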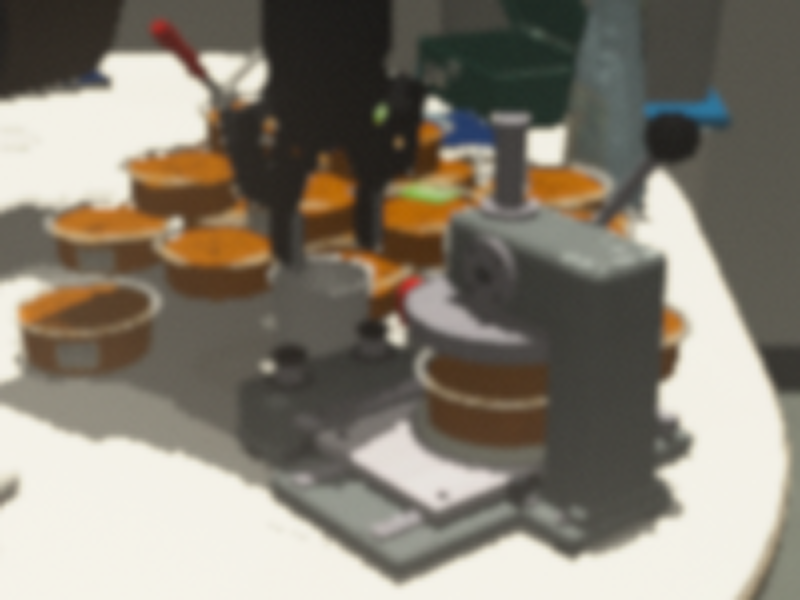

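View pics/t3.png

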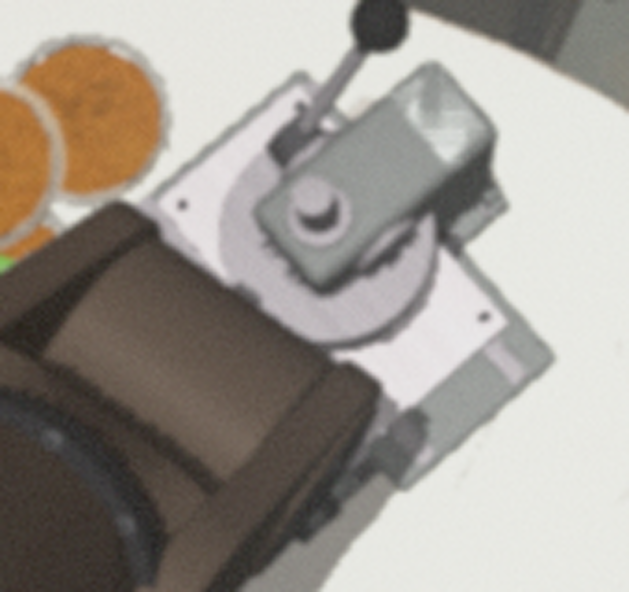

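In the side view the fingertips, at columns 286 and 369, line up with the keys at 286 and 370, and the tips are around 120 mm up. I'll descend.

Emit:
{"method": "carry_out", "body": {"increments": [{"dp": [10,0,0],"twist": 0},{"dp": [15,0,0],"twist": 0},{"dp": [12,0,0],"twist": 0},{"dp": [6,0,0],"twist": 0},{"dp": [4,0,0],"twist": 0},{"dp": [0,0,0],"twist": 0}]}}

```text
clock: 10.35
tcp_pos: [0.3974, -0.209, 0.0692]
orientation: [0.298, 0.641, -0.298, 0.641]
wrist_force: [-0.5, -0.2, 0.8]
finger_gap: 0.583
```

```bash
python3 -c "
from h import *
import cv2
P()
a=cams.grab_frame('side')[185:285,205:335];cv2.imwrite('pics/s4.png',cv2.resize(a,None,fx=6,fy=6,interpolation=cv2.INTER_CUBIC))"
```

```text
clk 10.35 press [-100.3  -52.    69.2] toolz ang-yaw -0.0005692685968977651 F [-0.5 -0.2  0.8] gap 0.583 q [-0.63  0.51  2.14 -0.    0.49 -1.33]
```

View pics/s4.png

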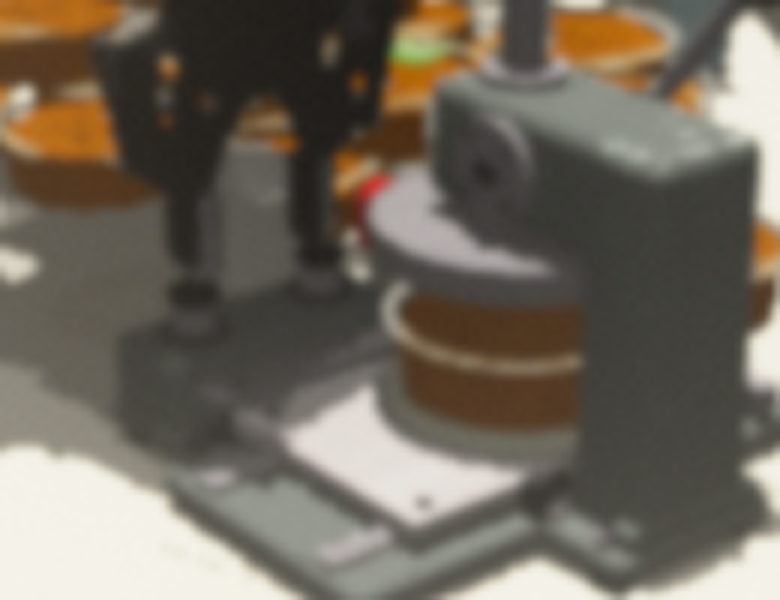

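The fingertips are now just above the keys at (193,295) and (318,265), well centred. I'll continue down slowly.

Emit:
{"method": "carry_out", "body": {"increments": [{"dp": [3,0,0],"twist": 0},{"dp": [3,0,0],"twist": 0},{"dp": [2,0,0],"twist": 0},{"dp": [2,0,0],"twist": 0},{"dp": [2,0,0],"twist": 0},{"dp": [0,0,0],"twist": 0}]}}

```text
clock: 11.15
tcp_pos: [0.3975, -0.209, 0.0575]
orientation: [0.298, 0.641, -0.298, 0.642]
wrist_force: [-0.9, 0.9, 7.0]
finger_gap: 0.585
```

Emit:
{"method": "carry_out", "body": {"increments": [{"dp": [2,0,0],"twist": 0},{"dp": [1,0,0],"twist": 0},{"dp": [0,0,0],"twist": 0},{"dp": [0,0,0],"twist": 0}]}}

```text
clock: 11.65
tcp_pos: [0.3976, -0.209, 0.0545]
orientation: [0.298, 0.641, -0.298, 0.642]
wrist_force: [-0.7, 0.6, 6.6]
finger_gap: 0.584
```

Emit:
{"method": "carry_out", "body": {"increments": [{"dp": [1,0,0],"twist": 0},{"dp": [1,0,0],"twist": 0},{"dp": [0,0,0],"twist": 0}]}}

```text
clock: 12.02
tcp_pos: [0.3976, -0.209, 0.0529]
orientation: [0.298, 0.641, -0.298, 0.642]
wrist_force: [-2.3, 1.6, 13.8]
finger_gap: 0.582
```

```bash
python3 -c "
from h import *
import cv2
P()
a=cams.grab_frame('side')[185:285,205:335];cv2.imwrite('pics/s5.png',cv2.resize(a,None,fx=6,fy=6,interpolation=cv2.INTER_CUBIC))"
```

```text
clk 12.025 press [-100.2  -51.9   52.9] toolz ang-yaw -0.0005511980542064476 F [-2.3  1.6 13.8] gap 0.582 q [-0.63  0.55  2.15 -0.    0.44 -1.33]
```

View pics/s5.png

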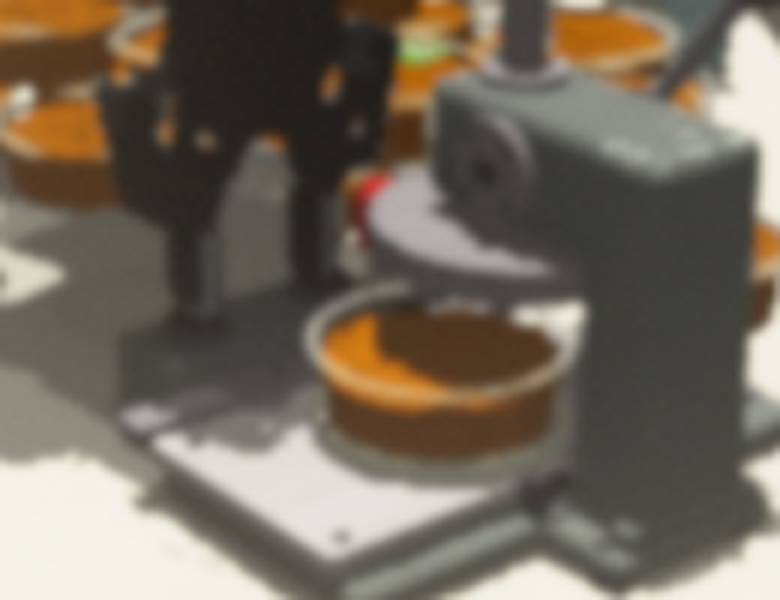

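The slide is running: the cup is now at (440,380), and 14 N shows the keys are at their bottom stops. I'll hold.

Emit:
{"method": "carry_out", "body": {"increments": [{"dp": [0,0,0],"twist": 0},{"dp": [0,0,0],"twist": 0},{"dp": [0,0,0],"twist": 0},{"dp": [0,0,0],"twist": 0},{"dp": [0,0,0],"twist": 0},{"dp": [0,0,0],"twist": 0},{"dp": [0,0,0],"twist": 0},{"dp": [0,0,0],"twist": 0},{"dp": [0,0,0],"twist": 0},{"dp": [0,0,0],"twist": 0},{"dp": [0,0,0],"twist": 0},{"dp": [0,0,0],"twist": 0},{"dp": [0,0,0],"twist": 0},{"dp": [0,0,0],"twist": 0},{"dp": [0,0,0],"twist": 0},{"dp": [0,0,0],"twist": 0},{"dp": [0,0,0],"twist": 0},{"dp": [0,0,0],"twist": 0},{"dp": [0,0,0],"twist": 0},{"dp": [0,0,0],"twist": 0}]}}

```text
clock: 14.58
tcp_pos: [0.3976, -0.209, 0.0529]
orientation: [0.298, 0.641, -0.298, 0.642]
wrist_force: [-1.8, 2.2, 13.4]
finger_gap: 0.586
```

```bash
python3 -c "
from h import *
import cv2
P()
a=cams.grab_frame('side')[185:285,205:335];cv2.imwrite('pics/s6.png',cv2.resize(a,None,fx=6,fy=6,interpolation=cv2.INTER_CUBIC))
a=cams.grab_frame('top')[130:290,150:320];cv2.imwrite('pics/t6.png',cv2.resize(a,None,fx=3.7,fy=3.7,interpolation=cv2.INTER_CUBIC))
for th in np.arange(0,6.28,1.571): print((proj('side',W(s,(52*np.cos(th),-104+52*np.sin(th),76)))-[205,185])*6)"
```

```text
clk 14.575 press [-100.2  -51.9   52.9] toolz ang-yaw -0.0005255236536156893 F [-1.8  2.2 13.4] gap 0.586 q [-0.63  0.55  2.15 -0.    0.44 -1.33]
[394.32346328 418.31535195]
[412.28804707 328.25405758]
[218.79908781 319.19883309]
[184.95173744 407.84445839]
```

View pics/s6.png

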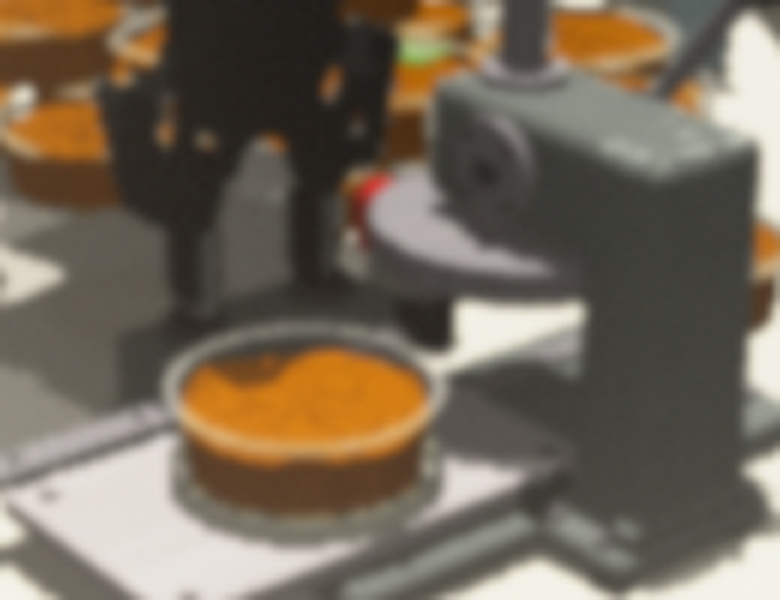

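View pics/t6.png

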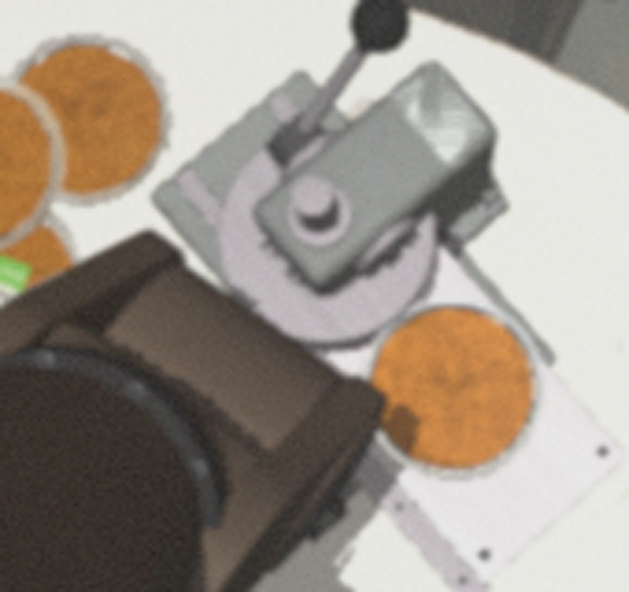

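The slide looks fully out, with the cup at (303,385) in the side crop and (453,387) in the top crop. I'll check the distance and that it has stopped.

```bash
python3 -c "
from h import *
import cv2
b=cams.grab_frame('top')[130:290,150:320];b=cv2.resize(b,None,fx=3.7,fy=3.7,interpolation=cv2.INTER_CUBIC)
print(np.abs(b.astype(int)-cv2.imread('pics/t6.png')).mean())
c,q=np.cos(s[2]),np.sin(s[2])
def I(w): d=w[:2]-s[:2];return 1000*np.array([c*d[0]+q*d[1],-q*d[0]+c*d[1]])
for n,uv in (('top',(453/3.7+150,387/3.7+130)),('side',(303/6+205,385/6+185))):
  for z in(.066,.076):print(n,z,I(back(n,uv,z)))"
```

```text
1.685579856486057
top 0.066 [  -1.57235404 -104.21836575]
top 0.076 [  -2.20188924 -104.72987354]
side 0.066 [  -4.05263511 -100.82560342]
side 0.076 [  11.81459464 -113.00048337]
```

Emit:
{"method": "carry_out", "body": {"increments": [{"dp": [0,0,0],"twist": 0},{"dp": [0,0,0],"twist": 0},{"dp": [0,0,0],"twist": 0},{"dp": [0,0,0],"twist": 0},{"dp": [0,0,0],"twist": 0},{"dp": [0,0,0],"twist": 0},{"dp": [0,0,0],"twist": 0},{"dp": [0,0,0],"twist": 0}]}}

```text
clock: 15.72
tcp_pos: [0.3976, -0.209, 0.0529]
orientation: [0.298, 0.641, -0.298, 0.642]
wrist_force: [-1.8, 1.7, 13.1]
finger_gap: 0.586
```

```bash
python3 -c "
from h import *
import cv2
b=cams.grab_frame('top')[130:290,150:320];b=cv2.resize(b,None,fx=3.7,fy=3.7,interpolation=cv2.INTER_CUBIC)
d=np.abs(b.astype(int)-cv2.imread('pics/t6.png'));print(d.mean(),d[300:,380:].mean(),d[300:,380:].max())"
```

```text
1.6672503186811614 1.2256973097870936 10
```

The slide is at about 104 mm and stationary. I'll lift straight up, then move away toward the front.

Emit:
{"method": "carry_out", "body": {"increments": [{"dp": [-3,0,0],"twist": 0},{"dp": [-5,0,0],"twist": 0},{"dp": [-10,0,0],"twist": 0},{"dp": [-20,0,0],"twist": 0},{"dp": [-30,0,0],"twist": 0},{"dp": [-30,0,0],"twist": 0},{"dp": [-30,0,0],"twist": 0},{"dp": [-30,0,0],"twist": 0},{"dp": [-20,-20,0],"twist": 0},{"dp": [0,-30,0],"twist": 0},{"dp": [0,-30,0],"twist": 0},{"dp": [0,-30,0],"twist": 0},{"dp": [0,-30,0],"twist": 0},{"dp": [0,-20,0],"twist": 0},{"dp": [0,0,0],"twist": 0},{"dp": [0,0,0],"twist": 0}]}}

```text
clock: 17.77
tcp_pos: [0.2754, -0.3119, 0.2304]
orientation: [0.298, 0.641, -0.298, 0.641]
wrist_force: [0.2, 0.2, -0.0]
finger_gap: 0.583
```

```bash
python3 -c "
from h import *
import cv2
P()
a=cams.grab_frame('side')[175:295,195:345];cv2.imwrite('pics/s7.png',cv2.resize(a,None,fx=5,fy=5,interpolation=cv2.INTER_CUBIC))
a=cams.grab_frame('top')[130:290,150:320];cv2.imwrite('pics/t7.png',cv2.resize(a,None,fx=3.7,fy=3.7,interpolation=cv2.INTER_CUBIC))
for y in(-20,-84): print((proj('side',W(s,(-100,y,66)))-[195,175])*5,(proj('top',W(s,(-100,y,66)))-[150,130])*3.7)"
```

```text
clk 17.775 press [-100.6 -211.6  230.4] toolz ang-yaw -0.0007269186893299473 F [ 0.2  0.2 -0. ] gap 0.583 q [-1.01  0.19  2.04  0.    0.91 -1.71]
[313.31202271 257.81672297] [220.49733379 389.38652945]
[208.07990643 290.80278852] [295.1842488 476.3219669]
```

View pics/s7.png

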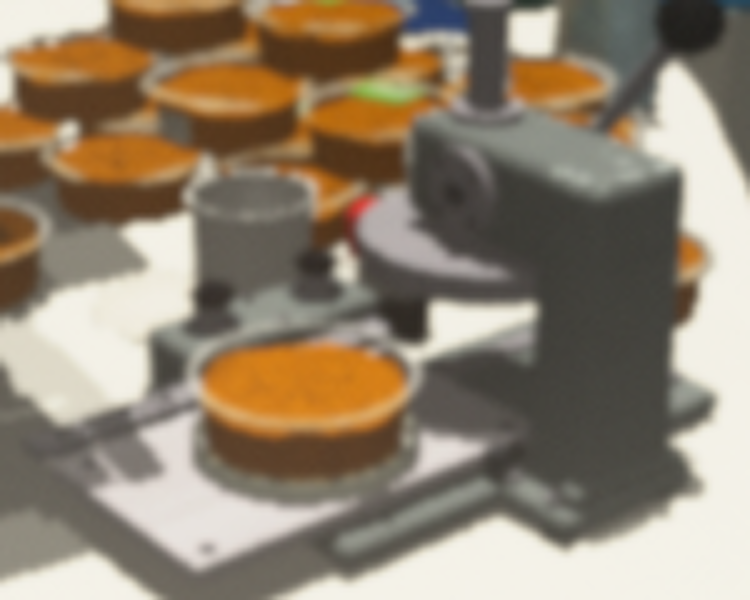

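View pics/t7.png

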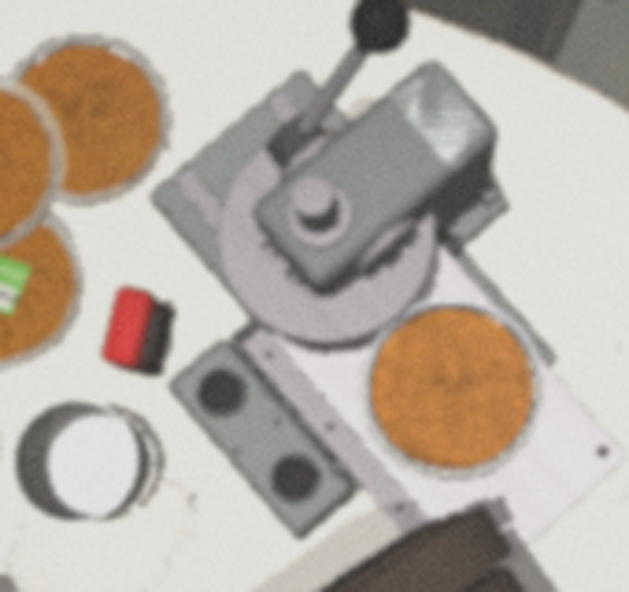

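The keys are up again at (213,290) and (314,260) in the side crop, the slide is out with the cup in its nest, and the lever is back. The beaker and stamp have not moved, and the robot is clear of everything.

```bash
python3 -c "
from plant import job
print(job.job_done())"
```

```text
the job is handed in; nothing more can be done
None
```

The job is done and handed in at about 18 s of the 61 s allowed. `job_done()` gives no verdict, so the result below rests on my own checks.

I pushed the lever back with closed fingers until it met its stop at about 12 N. Then I pressed both keys together, one fingertip on each, with about 13–14 N in total. I held them down until the slide had stopped, lifted off and moved clear.

**What the last checks showed:**
- **Lever:** it is still back, with the knob where it was when it met the stop and the head up.
- **Slide:** the cup's centre in the top view puts the slide about 104 mm out. It had stopped before I let the keys go.
- **Keys:** both are back up, within about 1 mm of their unpressed height by eye in the pictures.
- **Cup:** it sits in its nest and looks level. I did not measure its tilt or its offset from the nest.
- **Beaker and stamp:** they look unmoved in the pictures.
- **Robot:** the wrist force is about zero, so it is touching nothing.

One check disagreed. The side view gives about 101 mm for the slide if the rim is taken at 66 mm, and 113 mm at its nominal 76 mm. I trusted the top view, where the assumed height hardly matters.

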